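Shut down the dry-block heater and rock its stuck block free

TASK

Shut the dry-block heater down by pressing its keys right down and releasing them one at a time: red first, then yellow, then blue. Then take the stuck aluminium block by its black grip, rock it well over to both sides while it is still down in the well until both brass clips have let go, and lift it out. Finish while still holding it in the gripper, upright and just clear above its well, and leave the bottle and the tape roll where they are.

Things in the scene. Friction and masses are not known exactly. Their poses are not given: they have to be found in the camera images.
- well_mouth (a point): Centre of the well's mouth, level with the rim, 65 mm above the bench, in the white dry-block heater (fixed, 200 x 150 mm; key deck 45 mm high in front, well housing 65 mm high behind). x points from the keys to the heater's back, y to its left, z up. The well is 59 mm (x) by 43 mm (y), 40 mm deep; its centre is 103 mm behind the row of keys.
- block_grip (a point): Middle of the black upright grip fin on the aluminium block (0.3 kg), where to take it. The fin is 12 mm thick (y), 36 mm long (x), from 19 mm below to 16 mm above this point. The block below is 28 mm (y) by 56 mm (x), 65 mm high. Its axes match well_mouth's at the start, this point then 44 mm above the rim and 84 mm above the block's foot.
- block_foot (a point): Centre of the block's underside, 40 mm below the rim: a round bar (10 mm, along x) in a groove of the well floor. The block rocks on it to left and right, about its axis 5 mm above this point (the fin's middle, 79 mm above the axis, moves 79 mm x lean). A lean of 0.13 to 0.16 rad pushes that side's clip back; the rim stops it at 0.23. Do not pull up by over 2 mm while rocking; with both clips back it lifts out freely.
- clip_left (a joint): Travel in m of the brass clip on the left side (well_mouth's +y) of the well: 0 as found, its 3 mm tooth hooked in the block's side groove so the block cannot be pulled straight out. The block leaning to that side pushes it outward against 15 N of friction, and it stays there. Beyond 0.0032 it has let go; 0.008 is its stop.
- clip_right (a joint): Travel in m of the brass clip on the right side (well_mouth's -y) of the well: 0 as found, its 3 mm tooth hooked in the block's side groove so the block cannot be pulled straight out. The block leaning to that side pushes it outward against 15 N of friction, and it stays there. Beyond 0.0032 it has let go; 0.008 is its stop.
- bottle_mid (a point): White plastic reagent bottle with a blue cap, 48 mm across and 100 mm tall, standing loose to the left of the heater, to be left alone; this point is half-way up.
- tape_loose: Roll of tan tape, 98 mm across and 25 mm high, lying loose to the right of the heater, to be left alone; origin at the centre of its underside.
- key_red_top (a point): Round red spring key on the heater's low front deck, 22 mm across, in a black ring 38 mm across; this point is the centre of its top face when up. The top stands 67 mm above the bench, 10 mm above its black ring. The three keys stand 42 mm apart in a row across the deck, in any order.
- key_red (a joint): Travel of the red key in m: 0 up, 0.006 fully down, which takes about 5 N; springs back up.
- key_yellow_top (a point): Round yellow spring key on the heater's low front deck, 22 mm across, in a black ring 38 mm across; this point is the centre of its top face when up. The top stands 67 mm above the bench, 10 mm above its black ring. The three keys stand 42 mm apart in a row across the deck, in any order.
- key_yellow (a joint): Travel of the yellow key in m: 0 up, 0.006 fully down, which takes about 5 N; springs back up.
- key_blue_top (a point): Round blue spring key on the heater's low front deck, 22 mm across, in a black ring 38 mm across; this point is the centre of its top face when up. The top stands 67 mm above the bench, 10 mm above its black ring. The three keys stand 42 mm apart in a row across the deck, in any order.
- key_blue (a joint): Travel of the blue key in m: 0 up, 0.006 fully down, which takes about 5 N; springs back up.
Not all that is in view belongs to the job. What is shaped like the part that bears block_grip but purple or turquoise is not meant.

How it is judged:
On the way, in this order (a step that is already met when the one before it is completed fails the run):
1. the red key is pressed right down, the other two up (value of joint key_red above 0.0045 m and value of joint each of key_yellow, key_blue below 0.0015 m), for 0.1 s.
2. the yellow key is pressed right down, the other two up (value of joint key_yellow above 0.0045 m and value of joint each of key_red, key_blue below 0.0015 m), for 0.1 s.
3. the blue key is pressed right down, the other two up (value of joint key_blue above 0.0045 m and value of joint each of key_red, key_yellow below 0.0015 m), for 0.1 s.
4. the block, still down in the well, has been rocked to both sides and both clips have let go (value of joint each of clip_left, clip_right above 0.0032 m and z of block_foot in the frame of well_mouth below -0.025 m), for 0.1 s.
At the end, for the whole second after the job is handed in: The block is held still in the gripper, upright within 11 degrees, its foot 4 to 80 mm above the well's rim and within 40 mm sideways of the well's centre, touching nothing but the fingers (over 2 N); all keys are up (z of block_foot in the frame of well_mouth between 0.004 and 0.08 m and horizontal distance between block_foot and well_mouth below 0.04 m and angle between block_grip's own z axis and vertical below 0.2 rad and contact force between the fingers and heat_block above 2 N and contact force between heat_block and heater below 0.3 N and linear speed of heat_block below 0.03 m/s and value of joint each of key_red, key_yellow, key_blue below 0.0015 m); the arm keeps its last pose, push and grip.
It fails at once if two keys are pressed at the same time (value of joint each of key_red, key_yellow above 0.003 m or value of joint each of key_red, key_blue above 0.003 m or value of joint each of key_yellow, key_blue above 0.003 m).
It fails at once if the bottle or the tape roll is moved by more than 30 mm (distance of any of bottle_mid, tape_loose from where it was at the start of the episode above 0.03 m).
It also fails if it takes over 64 s, if anything falls off the work surface, if the arm or the gripper's body presses on something with over 40 N, if the wrist force passes 120 N, or if a joint passes its speed limit or range.

ROBOT

A 6-joint arm with a two-finger parallel gripper is mounted at the origin on a cart in front of the work surface, level with it; the furniture and walls round the work are solid. World frame = base frame: x ahead of the robot, y to its left, z up, the work surface at z = 0. Lengths are in m, angles in rad, forces in N, time in s.
With the tool pointing down it reaches from about 0.4 to 0.925 m from the base axis. Payload 12.5 kg.
Tool frame: the origin (TCP) lies between the finger pads; the fingertips stand 25 mm ahead of it and the grasp point (between the pads) lies 6 mm ahead of it (arm.tcp_to_tips is the distance from the TCP to the fingertips, in m); y points along the fingers, x is the direction in which the jaws open and shut, and the axes are right-handed (so a half turn about y gives the same grasp; the last joint's range is limited). The gripper opens to 95 mm and grips with 3 to 60 N. Pads are 20 mm wide; open, the fingers measure 119 mm over their backs; the gripper's body (75 mm by 180 mm) begins 59 mm behind the grasp point.
Start: joints at [1.16, 0.491, 1.559, -0, 1.092, -0.106], TCP at [0.188, 0.596, 0.24] pointing down, gripper open.
Joint ranges: [-3.1, 3.1], [-0.84, 2.19], [0.05, 2.79], [-1.13, 4.28], [0.06, 2.93], [-2.69, 2.69]. Speed limits (rad/s): [2.22, 2.22, 2.79, 3.14, 3.14, 3.14].

INTERFACE

Orientations are given as [roll, pitch, yaw] about the fixed x, y, z axes, in that order (R = Rz(yaw) Ry(pitch) Rx(roll)).
In Python, from cell import readout, imaging, arm gives the robot as it stands.
- The arm moves only by the tool play_rows, never from a script. Its argument "increments" is a list of rows, each a list of 3 entries, a list of its own where there are three numbers: the gripper's target within -1 to 1 (fully open at 1, half-way at 0, shut at -1), then the shift along the tool's x, y, z in m, then the turn about the tool's y in degrees. A call has 1 to 12 rows; each row is the pose to reach, as a shift and turn from the pose commanded when the call began, along the tool's axes at that moment; what a row does not reach only later rows make up. A row lasts 1/8 s, in which the tool goes at most 62.5 mm and 10.7 degrees, less where a joint would pass 70% of its speed; a pose out of reach is approached as far as the arm can. A call with a gripper value outside its range is refused whole. The fingers move at their own pace and stop on an object; "squeeze" is the grip in N (left out, the last holds). Time passes only in rows, so rows that repeat a pose let the fingers close. It gives the time, the measured TCP pose, the force and the opening at its end, in the units of the state.
- readout.read_state(): the state, without advancing time (a new reading comes with each control period).
- imaging.snapshot(name): name is "scene" or "top"; returns (picture, depth): 384x512x3 uint8, blue, green, red; 384x512 float32, m along the optical axis (not along the pixel's ray), 0 where there is no reading.
- imaging.get_calibration(name): a dict with "mtx" (3x3 intrinsics, pixels), "k1" (the pictures are not rectified: a ray, as slopes to the right and down, at radius r is drawn at 1 + k1 r^2 times it, then the intrinsics apply), "R" (3x3) and "t" (3): a world point X has camera coordinates R X + t. Camera axes: x right, y down, z forward; pixel columns grow to the right and rows downward; lengths in m; the calibration is good to about 2 mm. A picture is of the moment at which its call begins. get_calibration takes no time and is no camera call.
- arm.hand_in(): hands the job in, once; it reports no verdict.
The state is a dict: "time_s": time; "joints": joint angles; "joint_vel": joint speeds; "tau": joint torques, N m; "position": TCP position; "ee_rot": TCP orientation; "contact_force": force on the tool from outside, world axes, zero at the start; "torque": the same for the moment, N m; "width": finger opening in m.
Only numpy, scipy, OpenCV 4.12 (cv2) and the standard library are available. Lean on these libraries where they do the work, as an engineer would, in place of code of your own. Each camera call takes 0.05 s, during which the arm holds its last target.

## Working session

There is one attempt and no reset: what is moved stays moved. The work goes in short steps, Python scripts to look and compute and a tool call to move; the robot and the scene stay as the last step left them, time stands still between calls to the robot, and variables do not carry over. Pictures are saved under pics/ and viewed, and the job is handed in when it is done.

Besides the shell and the picture viewer there is one more tool, called after "Emit:" by a JSON object that holds its "op" and its "data", one argument or row to a line. play_rows: Moves the arm, as the interface text tells. Its arguments: {"type":"object","properties":{"increments":{"type":"array","items":{"type":"array"}},"squeeze":{"type":"number"}},"required":["increments"]}

```bash
mkdir -p pics; ls
python3 - <<'E'
from cell import readout, imaging, arm
import cv2,numpy as np
print(readout.read_state())
for n in ("scene","top"):
    p,d=imaging.snapshot(n); cv2.imwrite(f"pics/{n}0.png",p); np.save(f"{n}0.npy",d); print(imaging.get_calibration(n))
E
```

```text
pics
{'time_s': 0.0, 'joints': array([ 1.16035927e+00,  4.91573542e-01,  1.55946430e+00,  3.81401526e-06,
        1.09168239e+00, -1.05639681e-01]), 'joint_vel': array([-4.43337468e-04,  1.62397023e-03, -1.42684539e-03,  1.92164997e-03,
       -9.64758650e-05, -2.91141143e-05]), 'tau': array([-8.99484075e-04, -6.12616253e+01, -2.58189833e+01,  6.91251713e-02,
        4.82016010e-02, -9.91613797e-05]), 'position': array([0.18747602, 0.59599069, 0.23904793]), 'ee_rot': array([-1.57067407e+00,  1.12093729e-03,  1.26599726e+00]), 'contact_force': array([-0.32308349, -0.04756084, -1.26521977]), 'torque': array([-0.04317547, -0.03842941,  0.0004716 ]), 'width': 0.09496824532094764}
{'mtx': array([[441.1016422 ,   0.        , 257.02860352],
       [  0.        , 441.1016422 , 194.98543652],
       [  0.        ,   0.        ,   1.        ]]), 'k1': -0.07385415805055992, 'R': array([[ 0.5620467 , -0.82703942, -0.01045512],
       [-0.54577046, -0.36134215, -0.75602014],
       [ 0.62148058,  0.43062472, -0.65446485]]), 't': array([-0.31641009,  0.37214162,  0.92089138])}
{'mtx': array([[491.88861234,   0.        , 254.75777067],
       [  0.        , 491.88861234, 197.83089722],
       [  0.        ,   0.        ,   1.        ]]), 'k1': -0.19977660370725148, 'R': array([[-2.86936480e-02, -9.99574007e-01, -5.33666643e-03],
       [-9.83292264e-01,  2.91855616e-02, -1.79678956e-01],
       [ 1.79758168e-01,  9.18580936e-05, -9.83710828e-01]]), 't': array([8.50978766e-04, 5.77088349e-01, 1.29217201e+00])}
```

View pics/scene0.png

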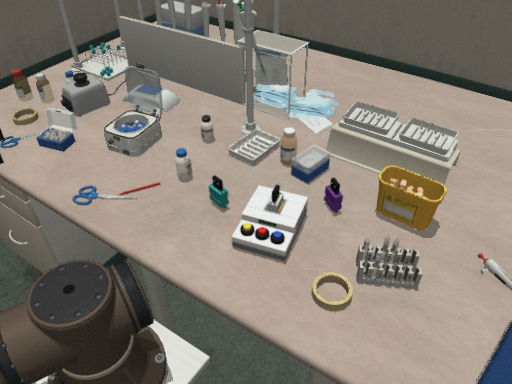

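View pics/top0.png

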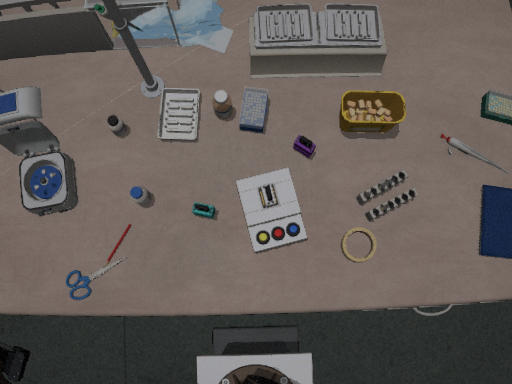

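Run:
```python
import cv2
p=cv2.imread("pics/top0.png"); cv2.imwrite("pics/topz.png",cv2.resize(p[160:260,225:325],None,fx=6,fy=6,interpolation=cv2.INTER_CUBIC))
p=cv2.imread("pics/scene0.png"); cv2.imwrite("pics/scenez.png",cv2.resize(p[170:265,220:330],None,fx=6,fy=6,interpolation=cv2.INTER_CUBIC))
```

```text
(no output)
```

View pics/topz.png

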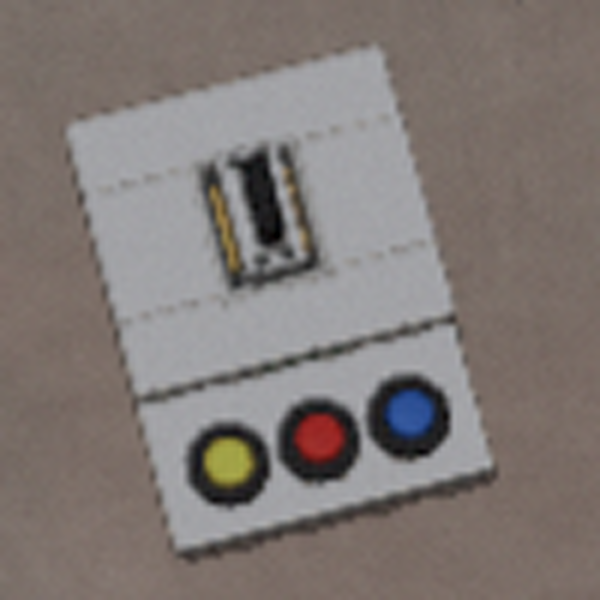

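View pics/scenez.png

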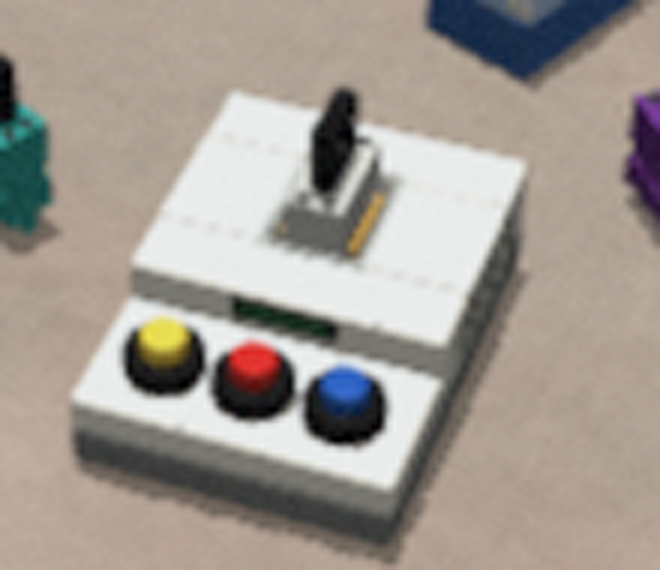

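```bash
cat > h.py <<'E'
import numpy as np,cv2
from cell import readout, imaging, arm
def ray(n,u,v):
    c=imaging.get_calibration(n);K=c["mtx"]
    xd=np.array([(u-K[0,2])/K[0,0],(v-K[1,2])/K[1,1]]);x=xd.copy()
    for _ in range(30): x=xd/(1+c["k1"]*(x@x))
    return -c["R"].T@c["t"], c["R"].T@np.r_[x,1]
def atz(n,u,v,z):
    o,d=ray(n,u,v); return o+d*(z-o[2])/d[2]
def proj(n,X):
    c=imaging.get_calibration(n);K=c["mtx"];p=c["R"]@X+c["t"];s=p[:2]/p[2];s=s*(1+c["k1"]*(s@s))
    return s*K[0,0]+K[:2,2]
E
python3 - <<'E'
from h import *
roi={"top":(225,160,325,260),"scene":(220,170,330,265)}
pos={}
for n in roi:
    im=cv2.imread(f"pics/{n}0.png").astype(int); x0,y0,x1,y1=roi[n]; b,g,r=[im[...,i] for i in range(3)]
    m={"red":(r>g+70)&(r>b+70),"yellow":(r>b+60)&(g>b+60)&(g>r-50)&(g>120),"blue":(b>r+60)&(b>g+25)}
    for k in m:
        q=m[k].copy(); M=np.zeros_like(q);
        Y=225 if n=="top" else 215; M[Y:y1,x0:x1]=1; q&=M
        vs,us=np.nonzero(q); u,v=us.mean(),vs.mean(); X=atz(n,u,v,.067 if n=="top" else .0655); pos[n,k]=X
        print(n,k,q.sum(),u,v,X)
for n in roi:
    d=pos[n,"yellow"]-pos[n,"blue"]; print(n,np.linalg.norm(d),np.arctan2(d[1],d[0])-np.pi/2)
# corners of housing top, crop top pic; z=.065
f=lambda X,Y:(225+X/6-.42,160+Y/6-.42)
for nm,X,Y,z in [("BL",68,126,.065),("BR",380,44,.065),("FL",138,400,.065),("FR",455,318,.065),("deckFL",178,553,.045),("deckFR",494,470,.045),
  ("well BL",203,160,.065),("well FL",232,288,.065),("well FR",317,268,.065),("well BR",290,145,.065),("finB",253,153,.125),("finF",271,245,.125)]:
    print(nm,atz("top",*f(X,Y),z))
for nm,u,v,z in [("bottle",139,192,.1),("tape",359,245,.025)]: print(nm,atz("top",u,v,z))
E
```

```text
top red 48 277.6458333333333 232.35416666666666 [ 0.47864011 -0.07442151  0.067     ]
top yellow 41 262.5609756097561 236.26829268292684 [ 0.46935855 -0.03380664  0.067     ]
top blue 48 292.7083333333333 228.5 [ 0.48775397 -0.11512489  0.067     ]
scene red 49 261.7959183673469 230.14285714285714 [ 0.47465964 -0.07574614  0.0655    ]
scene yellow 39 246.74358974358975 225.56410256410257 [ 0.46680698 -0.03363522  0.0655    ]
scene blue 51 276.98039215686276 234.27450980392157 [ 0.48384637 -0.11636397  0.0655    ]
top 0.08337295155255108 0.22247077207326282
scene 0.08446530653966229 0.20312639190789028
BL [0.62385807 0.0339959  0.065     ]
BR [ 0.65799    -0.10933772  0.065     ]
FL [0.49770852 0.00546723 0.065     ]
FR [ 0.53048602 -0.13786136  0.065     ]
deckFL [ 0.43027793 -0.01035948  0.045     ]
deckFR [ 0.46337239 -0.15440782  0.045     ]
well BL [ 0.60625065 -0.0268418   0.065     ]
well FL [ 0.5471424  -0.03810862  0.065     ]
well FR [ 0.55511751 -0.07665088  0.065     ]
well BR [ 0.6120285  -0.06650151  0.065     ]
finB [ 0.59628365 -0.04806372  0.125     ]
finF [ 0.55565873 -0.05446237  0.125     ]
bottle [0.59317438 0.29297519 0.1       ]
tape [ 0.44059453 -0.30064938  0.025     ]
```

Emit:
{"op": "play_rows", "data": {
  "increments": [
    [-1, [-0.213, 0, -0.31], 59.6],
    [-1, [-0.213, 0, -0.31], 59.6],
    [-1, [-0.213, 0, -0.31], 59.6],
    [-1, [-0.213, 0, -0.31], 59.6],
    [-1, [-0.213, 0, -0.31], 59.6],
    [-1, [-0.213, 0, -0.31], 59.6],
    [-1, [-0.553, 0.06, -0.478], 59.6],
    [-1, [-0.553, 0.06, -0.478], 59.6],
    [-1, [-0.553, 0.06, -0.478], 59.6],
    [-1, [-0.553, 0.06, -0.478], 59.6],
    [-1, [-0.553, 0.1, -0.478], 59.6],
    [-1, [-0.553, 0.1, -0.478], 59.6]
  ],
  "squeeze": 40
}}

```text
time_s: 1.6
position: [0.4746, -0.0573, 0.148]
ee_rot: [-1.571, -0.001, 0.226]
contact_force: [0.2, 0.8, 0.3]
width: 0.0006
```

Emit:
{"op": "play_rows", "data": {
  "increments": [
    [-1, [0, 0, 0], 0],
    [-1, [0, 0, 0], 0],
    [-1, [0, 0, 0], 0]
  ]
}}

```text
time_s: 1.98
position: [0.4745, -0.0543, 0.1491]
ee_rot: [-1.571, -0.001, 0.227]
contact_force: [0.3, 0.3, 0.4]
width: 0.0002
```

Run:
```python
from h import *
for n,(x0,y0,x1,y1) in {"top":(205,150,325,270),"scene":(200,130,330,265)}.items():
    p,d=imaging.snapshot(n); cv2.imwrite(f"pics/{n}1.png",cv2.resize(p[y0:y1,x0:x1],None,fx=4.4,fy=4.4,interpolation=cv2.INTER_CUBIC))
s=readout.read_state();print(s["position"],s["ee_rot"],s["contact_force"])
```

```text
[ 0.47460749 -0.05430624  0.14912077] [-1.57110421e+00 -8.32156991e-04  2.27622672e-01] [-0.08164804 -0.09795842  0.37234318]
```

View pics/scene1.png

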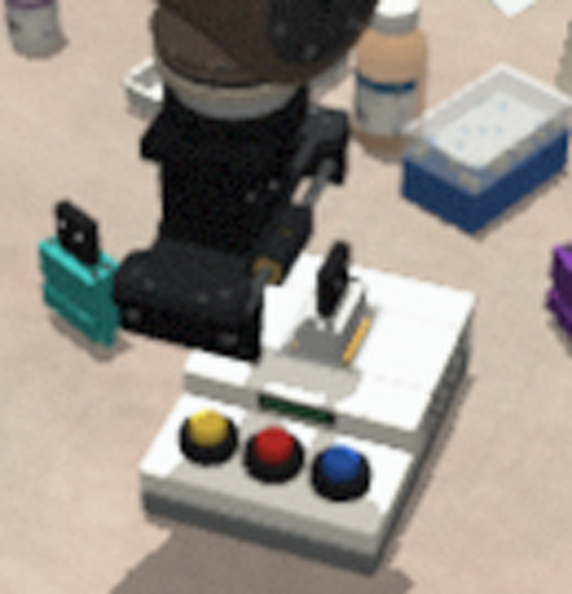

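Run:
```python
from h import *
for z in (.2,.149,.124):
  X=np.array([.4746,-.0543,z]); u=proj("scene",X); print(z,u,(u-[200,130])*4.4, (proj("top",X)-[205,150])*4.4)
```

```text
0.2 [254.18424218 187.31342677] [238.41066557 252.17907778] [292.99206682 343.9446308 ]
0.149 [254.48575234 203.07965022] [239.73731031 321.55046096] [290.44378214 354.58434601]
0.124 [254.62709181 210.46125657] [240.35920395 354.02952891] [289.26895367 359.48800936]
```

View pics/top1.png

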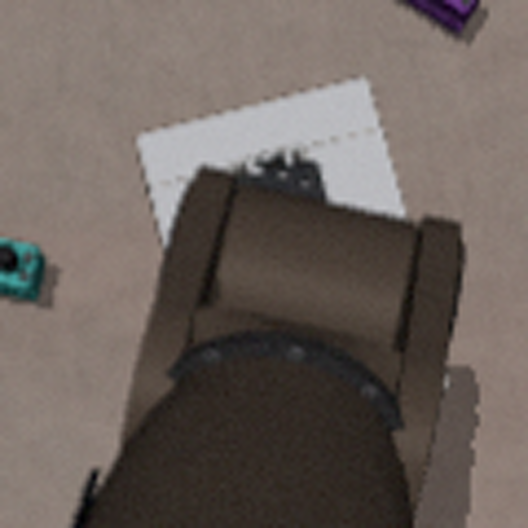

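Emit:
{"op": "play_rows", "data": {
  "increments": [
    [-1, [-0.001, 0, -0.0205], 0],
    [-1, [-0.001, 0.03, -0.0205], 0],
    [-1, [-0.001, 0.049, -0.0205], 0],
    [-1, [-0.001, 0.049, -0.0205], 0],
    [-1, [-0.001, 0.049, -0.0205], 0]
  ]
}}

```text
time_s: 2.7
position: [0.4785, -0.0752, 0.1004]
ee_rot: [-1.571, -0.001, 0.227]
contact_force: [-0.4, 0.1, -0.7]
width: 0.0004
```

Run:
```python
from h import *
for n,(x0,y0,x1,y1) in {"scene":(200,130,330,265)}.items():
    p,d=imaging.snapshot(n); cv2.imwrite(f"pics/{n}2.png",cv2.resize(p[y0:y1,x0:x1],None,fx=4.4,fy=4.4,interpolation=cv2.INTER_CUBIC))
s=readout.read_state();print(s["position"],s["ee_rot"],s["contact_force"])
```

```text
[ 0.47854151 -0.07530555  0.10050991] [-1.57138443e+00 -1.26437113e-03  2.26420564e-01] [0.08051357 0.13154238 0.68807332]
```

View pics/scene2.png

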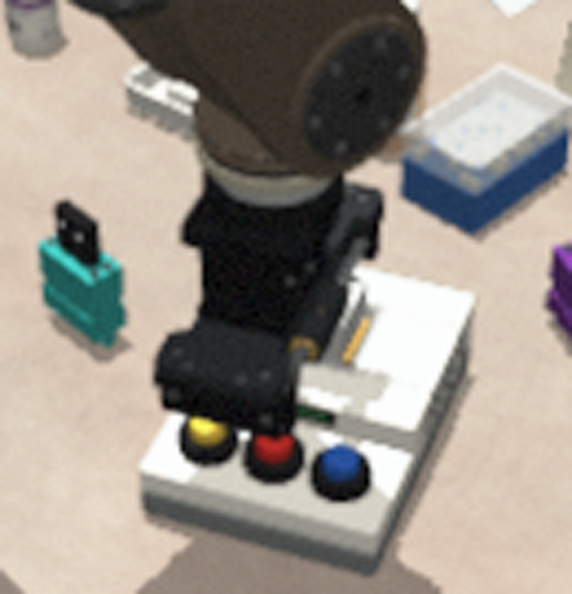

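Run:
```python
from h import *
T=np.array([.4785,-.0752,.1005]);y=.2265;x=np.array([np.cos(y),np.sin(y),0]);z=np.array([-np.sin(y),np.cos(y),0])
S=lambda X:((proj("scene",X)-[200,130])*4.4).round()
print("tip",S(T-[0,0,.025]))
for a,b in ((.09,.0375),(.0375,.09)):
  for i in(-1,1):
    for j in(-1,1):
      print(a,b,i,j,S(T+a*i*x+b*j*z+[0,0,.053]),S(T+a*i*x+b*j*z+[0,0,.12]))
```

```text
tip [275. 424.]
0.09 0.0375 -1 -1 [281. 451.] [281. 357.]
0.09 0.0375 -1 1 [149. 415.] [143. 321.]
0.09 0.0375 1 -1 [388. 244.] [393. 153.]
0.09 0.0375 1 1 [269. 216.] [268. 125.]
0.0375 0.09 -1 -1 [407. 409.] [413. 316.]
0.0375 0.09 -1 1 [100. 330.] [ 92. 237.]
0.0375 0.09 1 -1 [448. 321.] [455. 229.]
0.0375 0.09 1 1 [153. 249.] [148. 158.]
```

Emit:
{"op": "play_rows", "data": {
  "increments": [
    [-1, [0, 0.008, 0], 0],
    [-1, [0, 0.014, 0], 0],
    [-1, [0, 0.015, 0], 0],
    [-1, [0, 0.015, 0], 0]
  ]
}}

```text
time_s: 3.25
position: [0.4787, -0.0756, 0.0859]
ee_rot: [-1.572, -0.002, 0.226]
contact_force: [-3.4, 2.0, 25.3]
width: 0.0004
```

Emit:
{"op": "play_rows", "data": {
  "increments": [
    [-1, [0, 0, 0], 0],
    [-1, [0, -0.025, 0], 0],
    [-1, [0, -0.025, 0.042], 0],
    [-1, [0, -0.025, 0.042], 0],
    [-1, [0, -0.025, 0.042], 0]
  ]
}}

```text
time_s: 3.88
position: [0.4689, -0.0348, 0.1094]
ee_rot: [-1.571, -0.0, 0.226]
contact_force: [0.6, -0.2, -0.4]
width: 0.0005
```

Run:
```python
from h import *
for n,(x0,y0,x1,y1) in {"scene":(200,130,330,265)}.items():
    p,d=imaging.snapshot(n); cv2.imwrite(f"pics/{n}3.png",cv2.resize(p[y0:y1,x0:x1],None,fx=4.4,fy=4.4,interpolation=cv2.INTER_CUBIC))
s=readout.read_state();print(s["position"],s["ee_rot"],s["contact_force"])
```

```text
[ 0.46900693 -0.03508191  0.1093851 ] [-1.57078910e+00 -1.90482126e-05  2.25704019e-01] [0.5163086  0.35378064 0.61395597]
```

View pics/scene3.png

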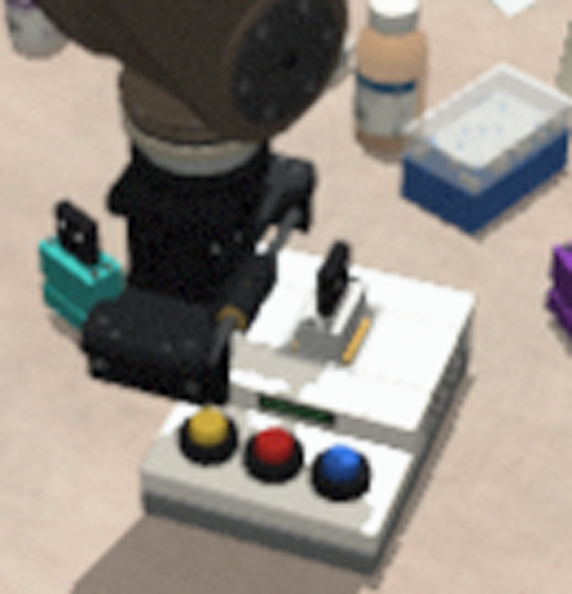

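Emit:
{"op": "play_rows", "data": {
  "increments": [
    [-1, [0, 0.012, 0], 0],
    [-1, [0, 0.02, 0], 0],
    [-1, [0, 0.025, 0], 0],
    [-1, [0, 0.025, 0], 0],
    [-1, [0, 0.025, 0], 0]
  ]
}}

```text
time_s: 4.55
position: [0.4688, -0.0351, 0.0858]
ee_rot: [-1.572, -0.001, 0.226]
contact_force: [-6.6, -2.8, 29.5]
width: 0.0004
```

Emit:
{"op": "play_rows", "data": {
  "increments": [
    [-1, [0, -0.025, 0], 0],
    [-1, [0, -0.025, 0], 0],
    [-1, [0, -0.025, -0.05], 0],
    [-1, [0, -0.025, -0.084], 0],
    [-1, [0, -0.025, -0.084], 0],
    [-1, [0, -0.025, -0.084], 0]
  ]
}}

```text
time_s: 5.3
position: [0.4869, -0.116, 0.1088]
ee_rot: [-1.57, 0.001, 0.225]
contact_force: [-0.3, 0.7, 0.8]
width: 0.0006
```

Emit:
{"op": "play_rows", "data": {
  "increments": [
    [-1, [0, 0.012, 0], 0],
    [-1, [0, 0.02, 0], 0],
    [-1, [0, 0.025, 0], 0],
    [-1, [0, 0.025, 0], 0],
    [-1, [0, 0.025, 0], 0]
  ]
}}

```text
time_s: 5.92
position: [0.4873, -0.1158, 0.0859]
ee_rot: [-1.571, -0.0, 0.226]
contact_force: [-6.4, 5.5, 28.0]
width: 0.0002
```

Emit:
{"op": "play_rows", "data": {
  "increments": [
    [-1, [0, -0.06, 0], 0],
    [-1, [0, -0.12, 0], 0],
    [-1, [0, -0.135, 0], 0],
    [1, [0.05, -0.135, 0.021], 0],
    [1, [0.103, -0.135, 0.042], 0],
    [1, [0.103, -0.135, 0.042], 0],
    [1, [0.103, -0.135, 0.042], 0],
    [1, [0.103, -0.135, 0.042], 0]
  ]
}}

```text
time_s: 6.92
position: [0.5777, -0.053, 0.2192]
ee_rot: [-1.57, 0.001, 0.225]
contact_force: [-0.7, -0.4, 0.4]
width: 0.0451
```

Run:
```python
from h import *
for n,(x0,y0,x1,y1) in {"scene":(200,130,330,265)}.items():
    p,d=imaging.snapshot(n); cv2.imwrite(f"pics/{n}4.png",cv2.resize(p[y0:y1,x0:x1],None,fx=4.4,fy=4.4,interpolation=cv2.INTER_CUBIC))
s=readout.read_state();print(s["position"],s["ee_rot"],s["contact_force"],s["width"])
```

```text
[ 0.57783237 -0.05310868  0.21947043] [-1.57059976e+00  4.20367532e-04  2.24847908e-01] [-0.02607376  0.37403832 -0.44155143] 0.048862748989111464
```

View pics/scene4.png

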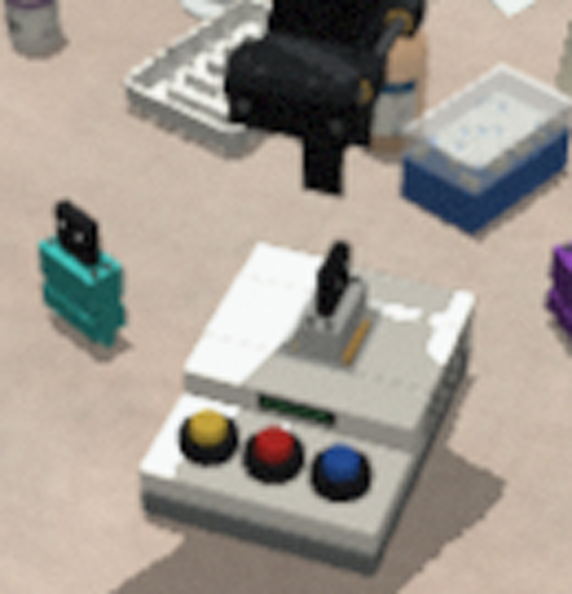

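```bash
python3 - <<'E'
from h import *
# all from heater frame: red key origin
for c in ([.5785,-.0518],[.5778,-.0531]):
  y=.225;x=np.array([np.cos(y),np.sin(y),0]);z=np.array([-np.sin(y),np.cos(y),0])
  C=np.array([*c,.109])
  for n,(a,b) in {"scene":(200,130)}.items():
    print(c,[((proj(n,C+i*.018*x+j*.006*z+[0,0,h])-[a,b])*4.4).round().tolist() for h in(.016,-.019) for i in(-1,1) for j in (-1,1)])
E
python3 - <<'E'
import cv2
p=cv2.imread("pics/scene4.png"); cv2.imwrite("pics/z4.png",cv2.resize(p[220:370,270:400],None,fx=4,fy=4))
E
```

```text
[0.5785, -0.0518] [[333.0, 274.0], [314.0, 270.0], [353.0, 239.0], [334.0, 234.0], [332.0, 318.0], [314.0, 313.0], [352.0, 282.0], [333.0, 277.0]]
[0.5778, -0.0531] [[334.0, 276.0], [316.0, 271.0], [354.0, 240.0], [336.0, 235.0], [333.0, 319.0], [315.0, 315.0], [353.0, 283.0], [335.0, 279.0]]
```

View pics/z4.png

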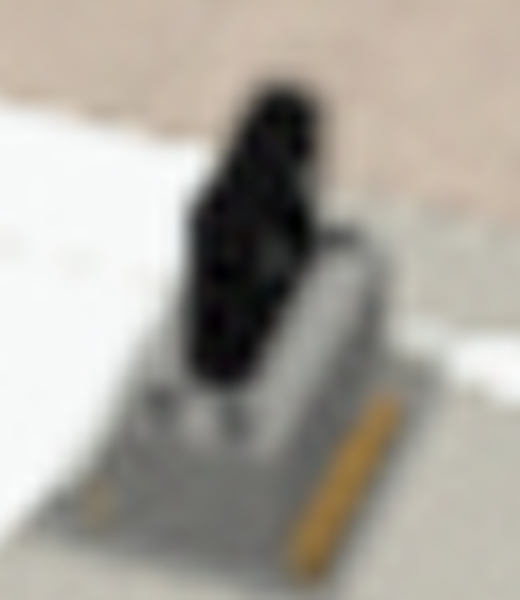

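Emit:
{"op": "play_rows", "data": {
  "increments": [
    [1, [0, 0, 0], 0],
    [1, [0, 0, 0], 0],
    [1, [0, 0.03, 0.001], 0],
    [1, [0, 0.06, 0.001], 0],
    [1, [0, 0.085, 0.001], 0],
    [1, [0, 0.098, 0.001], 0],
    [1, [0, 0.098, 0.001], 0],
    [1, [0, 0.098, 0.001], 0]
  ],
  "squeeze": 30
}}

```text
time_s: 7.98
position: [0.5787, -0.0516, 0.1225]
ee_rot: [-1.571, -0.001, 0.226]
contact_force: [-0.3, -0.7, -0.3]
width: 0.0947
```

Emit:
{"op": "play_rows", "data": {
  "increments": [
    [-1, [0, 0, 0], 0],
    [-1, [0, 0, 0], 0],
    [-1, [0, 0, 0], 0],
    [-1, [0, 0, 0], 0],
    [-1, [0, 0, 0], 0],
    [-1, [0, 0, 0], 0],
    [-1, [0, 0, 0], 0],
    [-1, [0, 0, 0], 0]
  ]
}}

```text
time_s: 8.98
position: [0.5783, -0.0515, 0.1216]
ee_rot: [-1.571, 0.0, 0.226]
contact_force: [0.1, -0.2, -0.5]
width: 0.0359
```

Run:
```python
from h import *
for n,(x0,y0,x1,y1) in {"scene":(220,140,330,240)}.items():
    p,d=imaging.snapshot(n); cv2.imwrite(f"pics/{n}5.png",cv2.resize(p[y0:y1,x0:x1],None,fx=6,fy=6,interpolation=cv2.INTER_CUBIC))
s=readout.read_state();print(s["position"],s["ee_rot"],s["contact_force"],s["width"])
```

```text
[ 0.57827756 -0.05152483  0.12159224] [-1.57070485e+00 -1.12604747e-05  2.25772641e-01] [ 0.75588602 -0.3332925  -0.01441774] 0.03599022251122275
```

View pics/scene5.png

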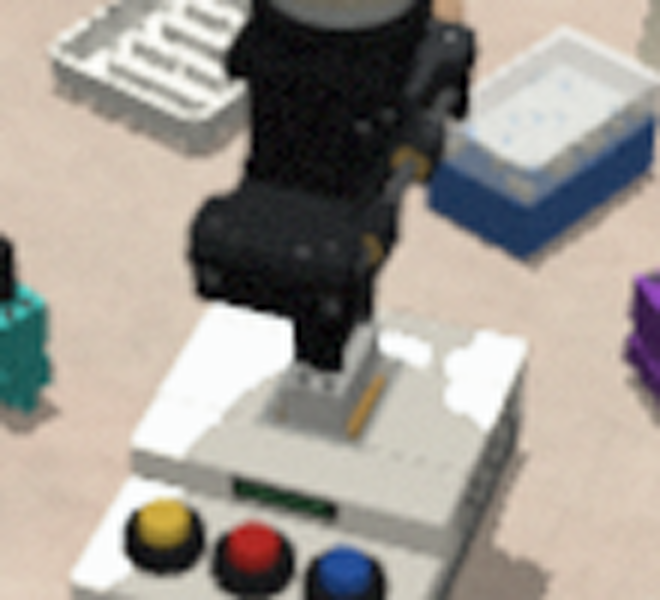

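Emit:
{"op": "play_rows", "data": {
  "increments": [
    [-1, [0, 0, 0.004], 0],
    [-1, [0, 0.0003, 0.008], 0],
    [-1, [0, 0.0008, 0.012], 0],
    [-1, [0, 0.0014, 0.0155], 0],
    [-1, [0, 0.0017, 0.017], 0],
    [-1, [0, 0.0017, 0.017], 0],
    [-1, [0, 0.0017, 0.017], 0]
  ]
}}

```text
time_s: 9.9
position: [0.5752, -0.0365, 0.121]
ee_rot: [-1.574, -0.002, 0.226]
contact_force: [-0.9, -12.6, 8.5]
width: 0.036
```

Run:
```python
from h import *
for n,(x0,y0,x1,y1) in {"scene":(220,140,330,240)}.items():
    p,d=imaging.snapshot(n); cv2.imwrite(f"pics/{n}6.png",cv2.resize(p[y0:y1,x0:x1],None,fx=6,fy=6,interpolation=cv2.INTER_CUBIC))
s=readout.read_state();print(s["position"],s["ee_rot"],s["contact_force"],s["torque"],s["width"])
```

```text
[ 0.57525935 -0.03645951  0.1209907 ] [-1.57381947 -0.00191035  0.22633904] [ -0.85349437 -10.74862073   8.07692801] [-2.42841269  0.29256484 -0.04670374] 0.03566853008871479
```

View pics/scene6.png

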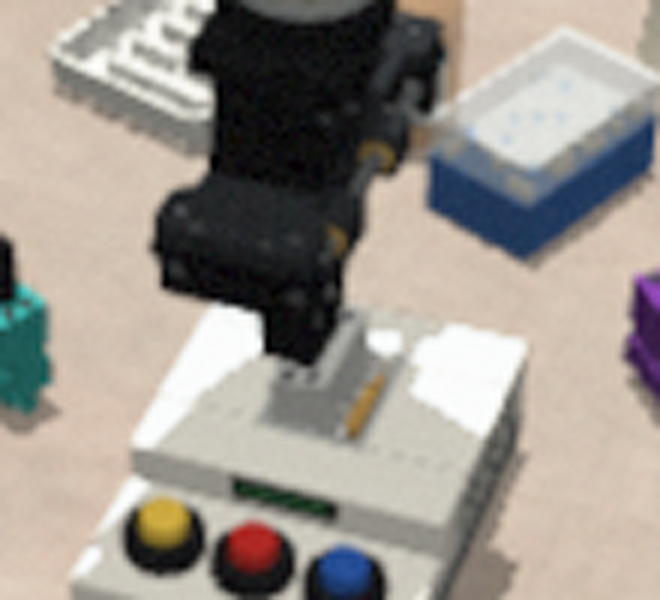

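Emit:
{"op": "play_rows", "data": {
  "increments": [
    [-1, [0, 0.0002, 0.001], 0],
    [-1, [0, 0.0004, 0.002], 0],
    [-1, [0, 0.0004, 0.002], 0],
    [-1, [0, 0.0004, 0.002], 0]
  ]
}}

```text
time_s: 10.45
position: [0.5749, -0.0347, 0.1208]
ee_rot: [-1.574, -0.002, 0.226]
contact_force: [-1.7, -12.7, 10.8]
width: 0.0358
```

Emit:
{"op": "play_rows", "data": {
  "increments": [
    [-1, [0, -0.0008, -0.005], 0],
    [-1, [0, -0.0015, -0.01], 0],
    [-1, [0, -0.0019, -0.015], 0],
    [-1, [0, -0.002, -0.02], 0],
    [-1, [0, -0.0018, -0.025], 0],
    [-1, [0, -0.0014, -0.029], 0],
    [-1, [0, -0.0008, -0.033], 0],
    [-1, [0, -0.0004, -0.036], 0],
    [-1, [0, 0, -0.038], 0],
    [-1, [0, 0, -0.038], 0],
    [-1, [0, 0, -0.038], 0]
  ]
}}

```text
time_s: 11.82
position: [0.5821, -0.0685, 0.1199]
ee_rot: [-1.568, 0.0, 0.226]
contact_force: [-2.7, 10.4, 8.3]
width: 0.0358
```

Run:
```python
from h import *
for n,(x0,y0,x1,y1) in {"scene":(220,140,330,240)}.items():
    p,d=imaging.snapshot(n); cv2.imwrite(f"pics/{n}7.png",cv2.resize(p[y0:y1,x0:x1],None,fx=6,fy=6,interpolation=cv2.INTER_CUBIC))
s=readout.read_state();print(s["position"],s["ee_rot"],s["contact_force"],s["torque"],s["width"])
```

```text
[ 0.58211785 -0.06847898  0.11988919] [-1.56834544e+00  4.83212923e-04  2.25592379e-01] [-2.40492839  9.89483364  8.81108778] [2.14872789 0.57384491 0.04383427] 0.035782104468010376
```

View pics/scene7.png

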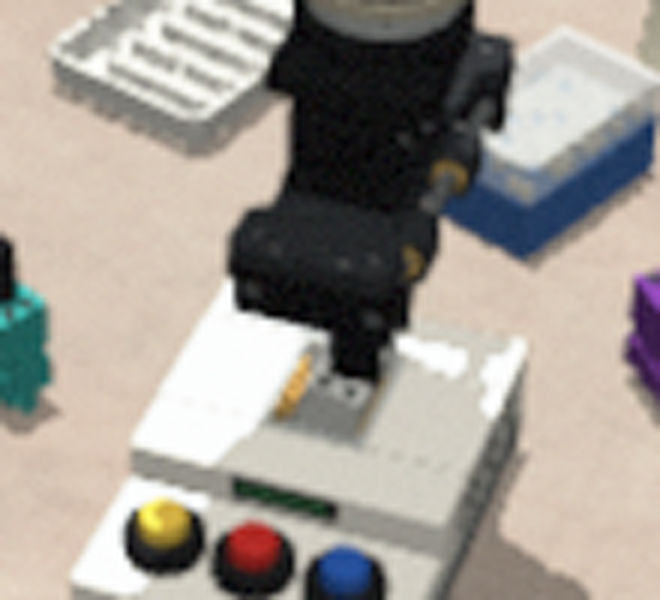

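Emit:
{"op": "play_rows", "data": {
  "increments": [
    [-1, [0, -0.0008, 0.005], 0],
    [-1, [0, -0.0015, 0.01], 0],
    [-1, [0, -0.0019, 0.015], 0],
    [-1, [0, -0.002, 0.019], 0],
    [-1, [0, -0.002, 0.019], 0],
    [-1, [0, -0.002, 0.019], 0]
  ]
}}

```text
time_s: 12.62
position: [0.5785, -0.0518, 0.1215]
ee_rot: [-1.571, -0.0, 0.226]
contact_force: [1.2, -3.2, -0.6]
width: 0.0356
```

Run:
```python
from h import *
for n,(x0,y0,x1,y1) in {"scene":(245,180,305,230)}.items():
    p,d=imaging.snapshot(n); cv2.imwrite(f"pics/{n}8.png",cv2.resize(p[y0:y1,x0:x1],None,fx=11,fy=11,interpolation=cv2.INTER_CUBIC))
s=readout.read_state();print(s["position"],s["ee_rot"],s["contact_force"],s["torque"],s["width"])
```

```text
[ 0.57843474 -0.05183787  0.1214612 ] [-1.57109122e+00 -2.11154832e-04  2.25739012e-01] [ 0.28569935 -5.122753   -0.12292817] [-1.21509268 -0.09498494  0.10363868] 0.03596564788635996
```

View pics/scene8.png

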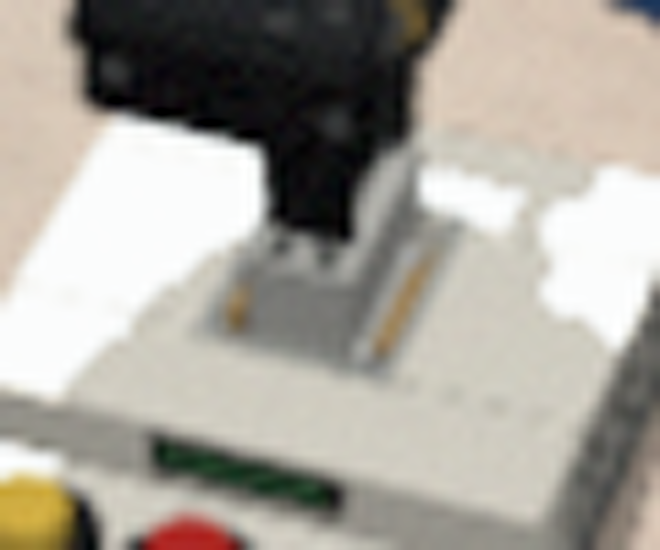

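Run:
```python
from h import *
p0=cv2.imread("pics/scene0.png"); ps=[imaging.snapshot("scene")[0] for _ in range(3)]; p1=np.mean(ps,0).astype(np.uint8)
c=lambda p:cv2.resize(p[192:222,255:295],None,fx=12,fy=12,interpolation=cv2.INTER_NEAREST)
cv2.imwrite("pics/cmp.png",np.vstack([c(p0),c(p1)])[:, :])
y=.2255;x=np.array([np.cos(y),np.sin(y),0]);z=np.array([-np.sin(y),np.cos(y),0]);C=np.array([.5785,-.0518,.065])
for s in(-1,1):
  for o in (.014,.0185,.0215,.0225): print(s,o,[((proj("scene",C+i*x+s*o*z)-[255,192]+.5)*12).round().tolist() for i in(-.028,0,.028)])
```

```text
-1 0.014 [[269.0, 248.0], [310.0, 169.0], [349.0, 94.0]]
-1 0.0185 [[288.0, 252.0], [328.0, 174.0], [367.0, 98.0]]
-1 0.0215 [[301.0, 256.0], [341.0, 177.0], [379.0, 101.0]]
-1 0.0225 [[305.0, 257.0], [345.0, 178.0], [384.0, 102.0]]
1 0.014 [[152.0, 218.0], [195.0, 141.0], [235.0, 66.0]]
1 0.0185 [[134.0, 213.0], [176.0, 136.0], [217.0, 61.0]]
1 0.0215 [[121.0, 210.0], [164.0, 133.0], [205.0, 58.0]]
1 0.0225 [[117.0, 209.0], [160.0, 132.0], [201.0, 57.0]]
```

View pics/cmp.png

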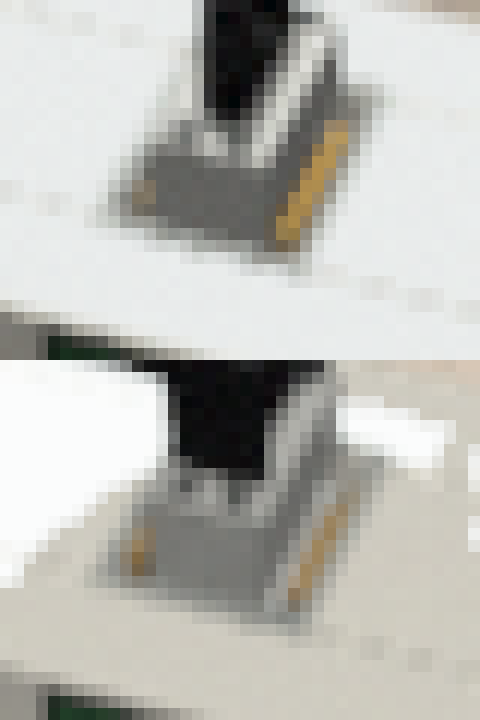

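Emit:
{"op": "play_rows", "data": {
  "increments": [
    [-1, [0, 0, 0.005], 0],
    [-1, [0, 0.0005, 0.01], 0],
    [-1, [0, 0.0012, 0.015], 0],
    [-1, [0, 0.002, 0.019], 0],
    [-1, [0, 0.0025, 0.022], 0],
    [-1, [0, 0.0025, 0.022], 0],
    [-1, [0, 0.0025, 0.022], 0]
  ]
}}

```text
time_s: 13.7
position: [0.574, -0.0311, 0.12]
ee_rot: [-1.573, -0.002, 0.226]
contact_force: [-0.5, -9.7, 9.0]
width: 0.0357
```

Emit:
{"op": "play_rows", "data": {
  "increments": [
    [-1, [0, -0.0008, -0.005], 0],
    [-1, [0, -0.0015, -0.01], 0],
    [-1, [0, -0.0022, -0.015], 0],
    [-1, [0, -0.0025, -0.02], 0],
    [-1, [0, -0.0024, -0.025], 0],
    [-1, [0, -0.0017, -0.03], 0],
    [-1, [0, -0.001, -0.035], 0],
    [-1, [0, -0.0005, -0.04], 0],
    [-1, [0, 0, -0.044], 0],
    [-1, [0, 0, -0.044], 0],
    [-1, [0, 0, -0.044], 0]
  ]
}}

```text
time_s: 15.08
position: [0.5825, -0.0714, 0.1192]
ee_rot: [-1.568, 0.001, 0.225]
contact_force: [-4.1, 8.0, 9.1]
width: 0.0356
```

Emit:
{"op": "play_rows", "data": {
  "increments": [
    [-1, [0, -0.0008, 0.005], 0],
    [-1, [0, -0.0015, 0.01], 0],
    [-1, [0, -0.0022, 0.017], 0],
    [-1, [0, -0.0025, 0.022], 0],
    [-1, [0, -0.0025, 0.022], 0],
    [-1, [0, -0.0025, 0.022], 0]
  ]
}}

```text
time_s: 15.82
position: [0.5783, -0.0516, 0.1213]
ee_rot: [-1.571, 0.0, 0.226]
contact_force: [0.3, -2.4, -1.7]
width: 0.036
```

Run:
```python
from h import *
ps=[imaging.snapshot("scene")[0] for _ in range(3)]; p1=np.mean(ps,0).astype(np.uint8)
cv2.imwrite("pics/cmp2.png",cv2.resize(p1[192:222,255:295],None,fx=12,fy=12,interpolation=cv2.INTER_NEAREST))
s=readout.read_state();print(s["position"],s["ee_rot"],s["contact_force"],s["torque"],s["width"])
```

```text
[ 0.57825939 -0.05160497  0.12131218] [-1.57057858e+00  2.24654270e-04  2.25696842e-01] [ 0.35240859 -2.62518113 -1.48027538] [-0.94453801 -0.01777552  0.01484999] 0.03608861604101773
```

View pics/cmp2.png

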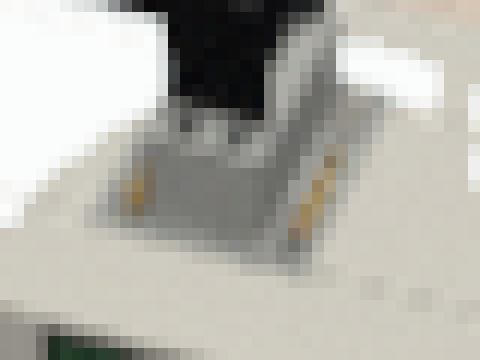

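Emit:
{"op": "play_rows", "data": {
  "increments": [
    [-1, [0, -0.002, 0], 0],
    [-1, [0, -0.004, 0], 0],
    [-1, [0, -0.004, 0], 0]
  ]
}}

```text
time_s: 16.35
position: [0.5782, -0.0513, 0.1257]
ee_rot: [-1.57, 0.0, 0.226]
contact_force: [0.2, -1.5, -2.2]
width: 0.0355
```

Emit:
{"op": "play_rows", "data": {
  "increments": [
    [-1, [0, -0.006, 0], 0],
    [-1, [0, -0.012, 0], 0],
    [-1, [0, -0.02, 0], 0],
    [-1, [0, -0.03, 0], 0],
    [-1, [0, -0.042, 0], 0],
    [-1, [0, -0.054, 0], 0],
    [-1, [0, -0.064, 0], 0],
    [-1, [0, -0.07, 0], 0],
    [-1, [0, -0.07, 0], 0],
    [-1, [0, -0.07, 0], 0],
    [-1, [0, -0.07, 0], 0],
    [-1, [0, -0.07, 0], 0]
  ]
}}

```text
time_s: 17.85
position: [0.5782, -0.0515, 0.1953]
ee_rot: [-1.571, 0.0, 0.226]
contact_force: [0.3, 1.3, -3.1]
width: 0.036
```

Run:
```python
from h import *
p,d=imaging.snapshot("scene"); cv2.imwrite("pics/s9.png",cv2.resize(p[115:265,200:340],None,fx=4,fy=4,interpolation=cv2.INTER_CUBIC)); cv2.imwrite("pics/s9full.png",p)
s=readout.read_state();print(s["position"],s["ee_rot"],s["contact_force"],s["torque"],s["width"])
```

```text
[ 0.57826976 -0.0515391   0.19531315] [-1.57060141e+00  2.21388970e-04  2.25754124e-01] [ 2.44677940e-01  7.13831234e-04 -3.63304810e+00] [-0.04644399  0.04327727  0.01665622] 0.035760631781528475
```

View pics/s9.png

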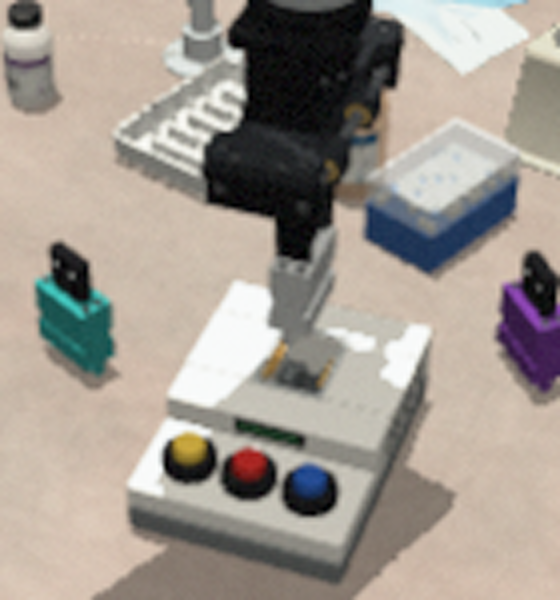

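Run:
```python
from h import *
p=cv2.imread("pics/s9full.png")
P=cv2.resize(p[165:220,255:295],None,fx=10,fy=10,interpolation=cv2.INTER_CUBIC)
C0=np.array([.5785,-.0518,0]);y=.2257;x=np.array([np.cos(y),np.sin(y),0]);z=np.array([-np.sin(y),np.cos(y),0])
# wireframe of upright block, foot at .099..164
f=lambda X:tuple(int(a) for a in ((proj("scene",X)-[255,165]+.5)*10))
Q=P.copy()
for i,j in((-1,-1),(-1,1),(1,-1)):
    b=C0+i*.028*x+j*.014*z
    cv2.line(Q,f(b+[0,0,.099]),f(b+[0,0,.164]),(0,0,255),1)
cv2.imwrite("pics/z9.png",np.hstack([P,Q]))
```

View pics/z9.png

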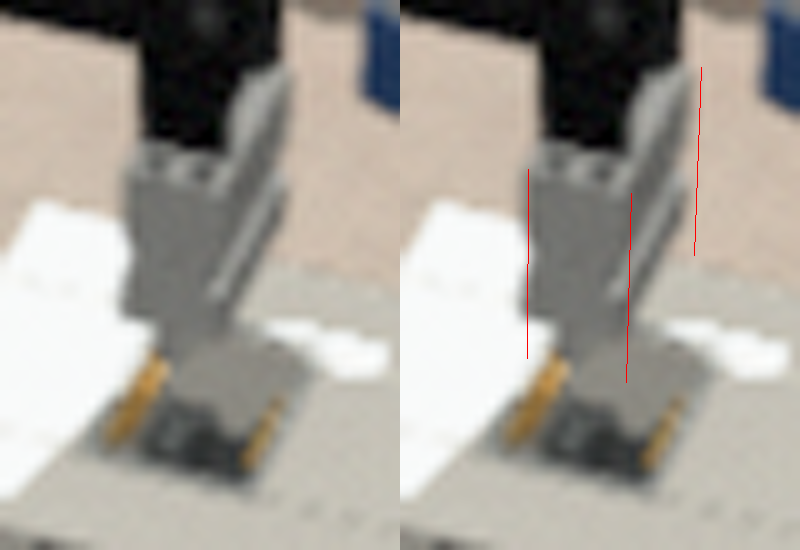

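```bash
python3 -c "
from cell import arm; print(arm.hand_in())"
```

```text
the job is handed in; nothing more can be done
None
```

I shut the heater down, rocked the block free and lifted it out. I handed the job in at about 18 s with the block still held over its well; no verdict was reported.

- **Keys:** I pressed red, then yellow, then blue with closed fingers. Each bottomed out at 25–30 N with the fingertips at 61 mm, and I lifted clear between presses. All three are up in the last picture.
- **Rocking:** I gripped the block by its black fin across the fin's 36 mm length. I rocked it to about ±0.20 rad, then again to about ±0.24 rad as worked out from how far the tool moved. That is just past the 0.23 rad rim stop, so the fin may have slipped slightly in the pads.
- **Clips:** I can't read the clip travel directly. After the first rocking, the pictures showed the clips moved outward but not clearly far enough, so I rocked a second time. The block then lifted with only its own weight on the wrist.
- **Last checks:**
  - The grip opening is 36 mm and the wrist shows a 3.6 N downward load, roughly the block's weight.
  - From the lift, the foot is about 34 mm above the rim, over the well's centre.
  - The lean in the picture is about 3°, against a limit of 11°.
- **Bottle and tape roll:** The arm's path stayed well away from both. I did not measure their positions again at the end.

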